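# Re-index the sampler turret and lock it

### The job

Turn the sampler's turret wheel until the pointer on its far rim stands near the mark plate, then work the wheel a little either way by feel, pressing the lock pin only gently, until the pin drops into the lock hole nearest the mark, and push it fully home. Never press or force the pin harder than about 20 N (2 kg), let go of it at the end, and leave the jar, the mouse and the vial rack alone.

Things in the scene. Friction and masses are not known exactly. Their poses are not given: they have to be found in the camera images.
- unit: The sampler's fixed round pedestal, white and grey, 196 mm across, upright on the bench. Origin: on the wheel's vertical axis, at bench height.
- hub (a point): The centre of the turret wheel's top face, on its axis, 88 mm above the bench. The wheel is a white 16-sided plate, 180 mm across flats, 16 mm thick; black vial caps and a hub within 48 mm of the axis rise 7 mm above it. It turns about the vertical axis, stiff with friction (about 0.12 N m), stays where left, and can turn 1.8 rad either way from the start.
- ring (a point): The centre, on the axis, of the top face of the fixed aluminium index ring, 70 mm above the bench, 2 mm below the wheel. The ring has three lock holes 70 mm from the axis: 14 mm along the circle, 18 mm along the radius, 20 mm deep, hidden by the wheel: the right one, and a wrong one 0.42 rad to either side of it. The rest of its top is flat.
- pin: The lock pin: a 12 mm steel shank 34 mm long, and above it a round black knob, 22 mm across, 46 mm tall. Origin: centre of the shank's lower end, z up. It stands upright, loose in the wheel's pin hole, so moving it sideways turns the wheel. At first its foot rests on the ring, origin 70 mm above the bench; fully home the knob sits on the wheel and the origin is at 54 mm. Raised to 75 mm it clears the ring.
- pin_hole (a point): The centre of the wheel's pin hole (13 mm wide, right through the wheel) at the wheel's top face, 88 mm above the bench, 70 mm from the axis, diametrically opposite the pointer.
- pointer (a point): The tip of the wheel's dark steel pointer, a 6 mm wide finger bent down over the wheel's far rim; the point is 105 mm from the axis, 81 mm above the bench. It turns with the wheel.
- mark (a point): The top of the mark plate, a dark upright steel blade 3 mm thick fixed at the pedestal's rim, under the pointer's path; the point is 105 mm from the axis, 65 mm above the bench. It starts 0.55 to 1.25 rad anticlockwise (from above) of the pointer. It is a rough mark: with the pin in the right lock hole the pointer stands 8 to 15 mm to one side or the other of it.
- bottle: Bystander: amber screw-top jar, 70 mm across, 150 mm tall, origin under its centre.
- mouse: Bystander: grey computer mouse, 100 x 58 x 30 mm, on a fixed 3 mm mat of 200 x 170 mm; origin under its centre.
- rack: Bystander: white vial rack block, 160 x 70 x 30 mm, origin under its centre.
Mind the look-alikes: they are no part of the job. Leave any blue or turquoise look-alike of the pin alone.

How it is judged (in metres and radians):
On the way:
1. the wheel is turned until the pointer is near the mark (within 20 mm) (horizontal distance between pointer and mark below 0.02 m), for 0.05 s.
At the end, for the whole second after the job is handed in: The pointer is within 20 mm of the mark seen from above, the pin stands in the wheel's pin hole (within 5 mm) and in the lock hole, home to within 3 mm (origin under 57 mm above the bench), upright within 0.15 rad, at rest and let go (horizontal distance between pointer and mark below 0.02 m and z of pin in the frame of unit below 0.057 m and horizontal distance between pin and pin_hole below 0.005 m and angle between pin's own z axis and vertical below 0.15 rad and linear speed of pin below 0.02 m/s and contact force between the fingers and pin below 0.1 N); the robot touches nothing.
It fails at once if the pin is pressed or jammed harder than 25 N against the index ring (contact force between pin and collar above 25 N).
It fails at once if the pin is forced harder than 40 N against the wheel (contact force between pin and unit above 40 N).
It fails at once if a bystander is moved by more than 20 mm (distance of any of bottle, mouse, rack from where it was at the start of the episode above 0.02 m).
It also fails if it takes over 70 s, if anything falls off the work surface, if the arm or the gripper's body presses on something with over 40 N, if the wrist force passes 120 N, or if a joint passes its speed limit or range.

### The arm

A 6-joint arm with a two-finger parallel gripper is mounted at the origin on the work surface. World frame = base frame: x ahead of the robot, y to its left, z up, the work surface at z = 0. Lengths are in m, angles in degrees, forces in N, time in s.
With the tool pointing down it reaches from about 0.325 to 0.775 m from the base axis. Payload 5.5 kg.
Tool frame: the origin (TCP) lies at the centre of the arm's flange, where the gripper is bolted on; the fingertips stand 182 mm ahead of it and the grasp point (between the pads) lies 163 mm ahead of it; z points along the fingers, y is the direction in which the jaws open and shut (so a half turn about z gives the same grasp; the last joint's range is limited). The gripper opens to 88 mm and grips with 3 to 60 N. Pads are 20 mm wide; open, the fingers measure 115 mm over their backs; the gripper's body (75 mm by 178 mm) begins 61 mm behind the grasp point.
Start: joints at [62.871, 5.22, 70.514, -0, 104.267, -3.249], TCP at [0.243, 0.549, 0.405] pointing down, gripper open.
Joint ranges: [-164.24, 164.24], [-49.07, 125.15], [9.68, 141.18], [-86.29, 266.29], [3.28, 154.24], [-151.56, 151.56]. Speed limits (degrees/s): [147.25, 147.25, 172.46, 180, 180, 180].

### API

Orientations are given as [roll, pitch, yaw] about the fixed x, y, z axes, in that order (R = Rz(yaw) Ry(pitch) Rx(roll)).
In Python, from station import r gives the robot as it stands. The module is installed in compiled form; this text tells all that it offers. Calls block until the motion is done:
- r.reach(position, orientation): joint-space move of the TCP to a pose.
- r.servo_line(position, rotation=None, speed=0.15): straight line of the TCP; rotation=None keeps the orientation; speed is the mean speed in m/s.
- r.move_joints(angles): joint-space move.
- r.let_go() and r.grab(squeeze=None): open the fingers fully, or close them until they stop; squeeze is the grip in N (None keeps the last).
- r.wait(seconds).
- r.inverse_kinematics(position, orientation): joint angles nearest the present ones, or None.
- r.sense(): the state.
- r.snapshot(name): name is "side" or "top"; returns a dict with "frame" (420x560x3 uint8, red, green, blue), "fx", "fy", "cx", "cy" (pixels), "R" (3x3) and "t" (3): a world point X has camera coordinates R X + t. Camera axes: x right, y down, z forward; pixel columns grow to the right and rows downward; lengths in m; the calibration is good to about 2 mm. A picture is of the moment at which its call begins. There is no depth.
A pose or a line that the arm cannot do raises r.IKError and nothing moves.
- r.hand_in(): hands the job in, once; it reports no verdict.
The state is a dict: "clock": time; "joints": joint angles; "joint_vel": joint speeds; "joint_torque": joint torques, N m; "tcp_pos": TCP position; "orientation": TCP orientation; "contact_force": force on the tool from outside, world axes, zero at the start; "torque": the same for the moment, N m; "opening": finger opening in m.
Only numpy, scipy, OpenCV 4.12 (cv2) and the standard library are available. Lean on these libraries where they do the work, as an engineer would, in place of code of your own. Each camera call takes 0.05 s, during which the arm holds its last target.

## Working session

There is one attempt and no reset: what is moved stays moved. The work goes in short steps, each a Python script; the robot and the scene stay as the last script left them, time stands still between calls to the robot, and variables do not carry over. Pictures are saved under pics/ and viewed, and the job is handed in when it is done.

```bash
mkdir -p pics; ls; python3 - <<'E'
from station import r
import cv2,json,numpy as np
for n in("side","top"):
    s=r.snapshot(n); cv2.imwrite(f"pics/{n}0.png",s["frame"][:,:,::-1])
    print(n,s["fx"],s["fy"],s["cx"],s["cy"],np.round(s["R"],4).tolist(),np.round(s["t"],4).tolist())
    np.savez(f"{n}0.npz",**s)
print(r.sense())
E
```

```text
pics
side 454.80342801270854 454.80342801270854 283.45830846429845 211.10889019650492 [[-0.9783, -0.207, -0.0044], [-0.1153, 0.5622, -0.8189], [0.172, -0.8007, -0.5739]] [0.5821, 0.1397, 1.1412]
top 483.08828447263403 483.08828447263403 278.3227210760714 213.5503360141336 [[-0.0239, -0.9997, 0.0113], [-0.9893, 0.0221, -0.144], [0.1437, -0.0146, -0.9895]] [-0.0131, 0.5844, 1.3968]
{'clock': 0.1, 'joints': array([ 6.28694713e+01,  5.25925113e+00,  7.05748294e+01, -2.13348174e-03,
        1.04265808e+02, -3.24956888e+00]), 'joint_vel': array([-0.0325804 , -0.08979509, -0.08603316,  0.03631365, -0.02508292,
        0.03366411]), 'joint_torque': array([ 2.38290238e-03, -4.47861922e+01, -4.07566631e+01,  7.00554857e-02,
        2.85164011e-02, -1.16746774e-04]), 'tcp_pos': array([0.24294415, 0.5486764 , 0.40361638]), 'orientation': array([-1.79900155e+02, -3.59689956e-03,  1.56118513e+02]), 'contact_force': array([ 0.18532529, -0.26845885, -0.13820777]), 'torque': array([0.06698751, 0.023925  , 0.02834469]), 'opening': 0.08780166389350147}
```

View pics/side0.png

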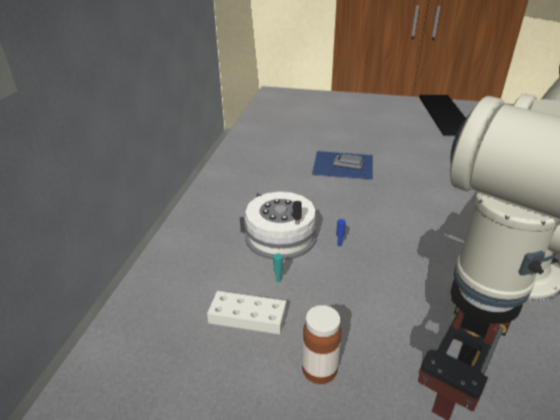

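View pics/top0.png

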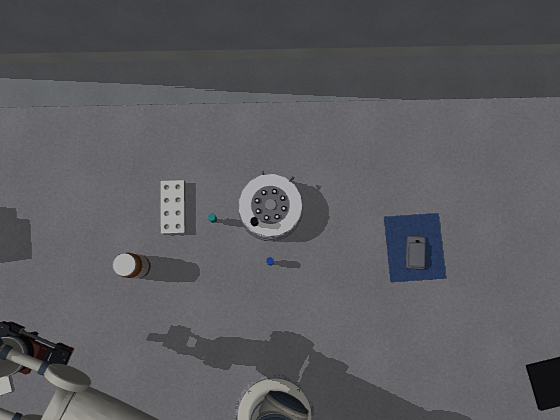

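The black knob stands on the wheel at side (297,210) and top (254,222). Things that could be taken for it are the turquoise pin at side (279,266) / top (212,217), the blue pin at side (341,232) / top (270,261), and the small black vial caps inside the wheel. I choose the black knob on the wheel and check it in a close crop.

```bash
python3 - <<'E'
import cv2,numpy as np
a=cv2.imread("pics/top0.png")[160:250,225:335];b=cv2.imread("pics/side0.png")[180:260,230:330]
a=cv2.resize(a,(385*1,315),interpolation=cv2.INTER_CUBIC);b=cv2.resize(b,(394,315),interpolation=cv2.INTER_CUBIC)
cv2.imwrite("pics/crop0.png",np.hstack([a,b]))
E
```

```text
(no output)
```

View pics/crop0.png

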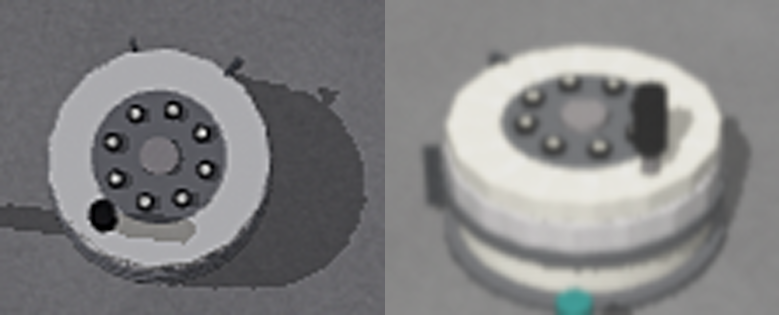

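The crop shows the black-knobbed pin on the wheel at lower left of the top view. The pointer is opposite it at top view (292,179). The mark is anticlockwise of the pointer at top (263,173) and appears in the side view as the dark blade at (241,224).

```bash
cat > h.py <<'E'
import numpy as np,cv2
def load(n): return dict(np.load(n))
def K(s): return np.array([[s["fx"],0,s["cx"]],[0,s["fy"],s["cy"]],[0,0,1.]])
def ray(s,uv):
    d=s["R"].T@np.linalg.inv(K(s))@np.array([uv[0],uv[1],1.]); o=-s["R"].T@s["t"]; return o,d/np.linalg.norm(d)
def plane(s,uv,z):
    o,d=ray(s,uv); return o+d*(z-o[2])/d[2]
def tri(s1,p1,s2,p2):
    P=[np.hstack([K(s)@s["R"],(K(s)@s["t"])[:,None]]) for s in(s1,s2)]
    X=cv2.triangulatePoints(P[0],P[1],np.float64(p1).reshape(2,1),np.float64(p2).reshape(2,1))[:,0]; X=X[:3]/X[3]
    return X,[(proj(s,X)-p).round(2) for s,p in((s1,p1),(s2,p2))]
def proj(s,X):
    c=K(s)@(s["R"]@X+s["t"]); return c[:2]/c[2]
def blobs(m,lo=3):
    n,l,st,c=cv2.connectedComponentsWithStats(m.astype(np.uint8)); return [(st[i].tolist(),c[i].round(2).tolist()) for i in range(1,n) if st[i][4]>=lo]
E
python3 - <<'E'
from h import *
for n,(x0,x1,y0,y1) in (("top0",(225,335,160,250)),("side0",(230,330,180,260))):
    s=load(n+".npz");g=s["frame"].astype(int);sub=g[y0:y1,x0:x1]
    print(n,"dark")
    for b in blobs(sub.max(2)<52): print([b[0][0]+x0,b[0][1]+y0]+b[0][2:],[b[1][0]+x0,b[1][1]+y0])
    w=(sub.min(2)>125)
    bb=max(blobs(w),key=lambda b:b[0][4]);print("white",bb[0][0]+x0,bb[0][1]+y0,bb)
    cv2.imwrite(f"pics/m_{n}.png",cv2.resize(np.hstack([(sub.max(2)<52)*255,w*255]).astype(np.uint8),None,fx=3.5,fy=3.5,interpolation=0))
E
```

```text
top0 dark
[290, 178, 4, 4, 5] [291.4, 179.6]
[272, 189, 5, 5, 15] [274.13, 191.13]
[261, 190, 6, 5, 14] [263.71, 192.14]
[280, 195, 5, 6, 16] [282.19, 198.06]
[255, 198, 5, 6, 17] [257.12, 200.29]
[281, 206, 6, 5, 16] [283.62, 207.94]
[256, 208, 5, 6, 14] [258.36, 210.57]
[264, 215, 5, 6, 16] [266.06, 217.62]
[274, 214, 6, 5, 17] [276.88, 216.12]
[251, 217, 7, 9, 53] [253.98, 221.11]
white 239 174 ([14, 14, 63, 63, 1828], [45.16, 43.92])
side0 dark
[294, 203, 6, 15, 87] [296.59000000000003, 210.07]
white 230 180 ([0, 0, 100, 80, 5810], [48.44, 35.11])
```

View pics/m_top0.png

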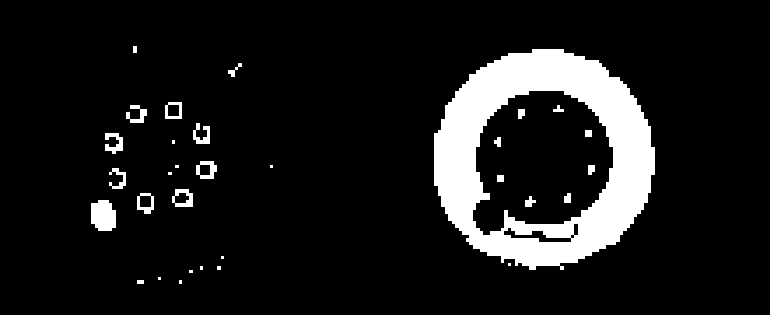

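View pics/m_side0.png

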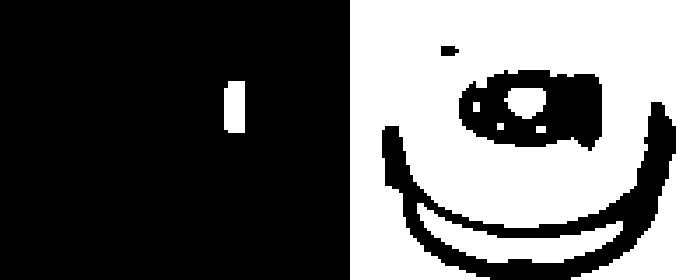

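```bash
python3 - <<'E'
from h import *
T=load("top0.npz");S=load("side0.npz")
def knob(s,c):
    sub=s["frame"].astype(int); x,y=c; w=16
    f=np.clip(130-sub[y-w:y+w,x-w:x+w].max(2),0,None)
    m=(sub.max(2)<52);n,l,st,ct=cv2.connectedComponentsWithStats(m.astype(np.uint8));return ct[l[y,x]]
kt,ks=knob(T,(254,221)),knob(S,(297,210))
X,e=tri(T,kt,S,ks);print("knob centre",X,e)
g=T["frame"].astype(int)
# caps
caps=[(274.13,191.13),(263.71,192.14),(282.19,198.06),(257.12,200.29),(283.62,207.94),(258.36,210.57),(266.06,217.62),(276.88,216.12)]
P=np.array([plane(T,c,.095)[:2] for c in caps]);print("caps centre",P.mean(0),np.linalg.norm(P-P.mean(0),axis=1).round(4))
# wheel outline
sub=np.zeros(g.shape[:2],np.uint8);sub[160:250,225:335]=(g.min(2)>125)[160:250,225:335]
c=max(cv2.findContours(sub,cv2.RETR_EXTERNAL,cv2.CHAIN_APPROX_NONE)[0],key=cv2.contourArea)[:,0]
Q=np.array([plane(T,p,.088)[:2] for p in c])
from scipy.optimize import least_squares
f=least_squares(lambda v:np.hypot(*(Q-v[:2]).T)-v[2],[*Q.mean(0),.09],loss="soft_l1",f_scale=.001).x;print("wheel",f)
# side: caps/white outline with higher threshold, grey hub disc
gs=S["frame"].astype(int)
print("pointer",plane(T,(291.4,179.6),.085),"mark",plane(T,(263,173.3),.065))
for t in(170,190,205):
    m=np.zeros(gs.shape[:2],np.uint8);m[185:250,235:325]=(gs.min(2)>t)[185:250,235:325]
    b=max(blobs(m),key=lambda b:b[0][4]);print(t,b)
print(gs[190:250:2,262].tolist())
C=f[:2]
print("knob radius caps/wheel",X[:2]-P.mean(0),np.linalg.norm(X[:2]-P.mean(0)),np.linalg.norm(X[:2]-C))
print(proj(S,np.array([*P.mean(0),.095])))
# dark pixels near mark & pointer
for n,s,(x0,x1,y0,y1) in(("mark",T,(258,270,168,178)),("ptr",T,(285,297,174,186)),("markS",S,(238,248,214,236)),("ptrS",S,(252,264,190,202))):
    print(n);print(s["frame"][y0:y1,x0:x1].max(2))
E
```

```text
knob centre [0.55197601 0.04323364 0.12570914] [array([-0.  , -0.01]), array([0.01, 0.  ])]
caps centre [ 0.60394054 -0.00326237] [0.0399 0.0401 0.0388 0.0395 0.0399 0.0388 0.0408 0.0395]
wheel [ 0.60451815 -0.00181254  0.08983288]
pointer [ 0.67704458 -0.06653244  0.085     ] mark [0.70227376 0.01632116 0.065     ]
170 ([245, 191, 70, 53, 1902], [277.39, 218.97])
190 ([246, 192, 69, 50, 1444], [276.51, 216.18])
205 ([246, 192, 68, 40, 1044], [276.7, 212.54])
[[136, 136, 136], [137, 137, 136], [170, 169, 164], [225, 223, 214], [231, 230, 222], [232, 231, 226], [231, 230, 226], [185, 185, 179], [124, 126, 127], [115, 116, 119], [101, 102, 104], [97, 99, 100], [113, 115, 117], [149, 149, 147], [219, 217, 209], [232, 231, 226], [233, 232, 229], [231, 229, 223], [231, 229, 222], [220, 218, 209], [206, 204, 194], [206, 204, 195], [204, 203, 201], [189, 187, 187], [187, 185, 185], [166, 165, 165], [110, 111, 113], [118, 119, 118], [199, 198, 189], [211, 210, 201]]
knob radius caps/wheel [-0.05196453  0.04649601] 0.06972941716695613 0.06920862920100875
[280.2360813  207.46496633]
mark
[[106
[... 1993 characters left out ...]
4 135 135 135 133 130 125 117 112 101]
 [133 135 136 137 136 134 129 118 116 108]]
ptrS
[[136 136 136 135 136 137 138 137 137 137 136 138]
 [136 136 135 134 135 135 135 138 138 137 137 137]
 [136 136 135 134 130 128 129 133 137 137 137 139]
 [136 136 136 132 121 112 112 121 130 137 145 155]
 [137 137 136 130 110  94  93 105 118 140 170 192]
 [137 137 136 130 109  94 106 125 134 165 204 223]
 [137 137 139 139 129 139 169 186 189 205 225 230]
 [137 139 150 168 181 198 219 226 226 227 230 231]
 [140 152 176 205 220 227 231 231 231 231 231 230]
 [158 182 208 225 229 230 232 232 231 232 231 231]
 [192 215 227 230 230 230 231 232 232 232 232 232]
 [222 229 230 231 230 230 230 231 232 232 232 232]]
```

```bash
python3 - <<'E'
from h import *
T=load("top0.npz");S=load("side0.npz")
C=np.array([.6042,-.0025])
for n,a,b in(("mark",(262.6,171.5),(242.3,217)),("ptr tip",(293,178),(257.3,194.5))):
    X,e=tri(T,a,S,b);d=X[:2]-C;print(n,X.round(4),e,np.linalg.norm(d),np.degrees(np.arctan2(d[1],d[0])))
d=np.array([.55198,.04323])-C;print(np.degrees(np.arctan2(d[1],d[0])),np.hypot(*d))
for z in(.05,.065): 
  d=plane(T,(262.7,172.5),z)[:2]-C;print(np.hypot(*d),np.degrees(np.arctan2(d[1],d[0])))
from station import r
print(r.inverse_kinematics([.552,.0432,.30],[180,0,0]))
for yaw in (-131.3,48.7,138.7):
    print(yaw,r.inverse_kinematics([.552,.0432,.30],[180,0,yaw]))
E
```

```text
mark [0.7057 0.0171 0.0644] [array([0.12, 0.72]), array([-0.9, -0.2])] 0.10336620238504893 10.921069604564217
ptr tip [ 0.6834 -0.0714  0.0817] [array([-0.05, -0.31]), array([0.36, 0.07])] 0.10492787026702396 -41.02866622613373
138.7907797648244 0.06941297645253366
0.10591566907317183 10.83350341403008
0.1024259636313582 11.068444792878624
[ 9.54351775e-01 -1.65586739e+00  8.81229940e+01 -2.54444375e-14
  9.35328734e+01  9.09543518e+01]
-131.3 [   0.95435178   -1.65586739   88.12299404    0.           93.53287335
 -137.74564822]
48.7 [ 9.54351775e-01 -1.65586739e+00  8.81229940e+01 -2.54444375e-14
  9.35328734e+01  4.22543518e+01]
138.7 [  0.95435178  -1.65586739  88.12299404   0.          93.53287335
 -47.74564822]
```

The two-view measurement puts the wheel's axis at about (0.604, −0.0025) and the knob centre at (0.552, 0.043, 0.126). The pin is at 138.9°, the pointer at −41° and the mark at +11°, so the wheel needs about +52°. The heights agree with the text. I will now approach and grip the knob.

```bash
cat > m.py <<'E'
import numpy as np
from station import r
C=np.array([.6042,-.0025]); R=.0697
def st(tag=""):
    s=r.sense(); p=s["tcp_pos"];d=p[:2]-C;ph=np.degrees(np.arctan2(d[1],d[0]))%360
    a=np.radians(ph);f=s["contact_force"];er=np.array([np.cos(a),np.sin(a)]);et=np.array([-er[1],er[0]])
    print(tag,"t%.2f phi%.2f rad%.4f z%.4f Fr%.1f Ft%.1f Fz%.1f op%.4f"%(s["clock"],ph,np.hypot(*d),p[2],f[:2]@er,f[:2]@et,f[2],s["opening"]));return s,ph,f[:2]@er,f[:2]@et,f[2]
def pt(ph,z,rad=R,c=C):
    a=np.radians(ph);return [c[0]+rad*np.cos(a),c[1]+rad*np.sin(a),z]
E
python3 - <<'E'
from m import *
import cv2
r.let_go()
r.reach([.552,.0432,.38],[180,0,138.9]);st("above")
r.servo_line([.552,.0432,.301],speed=.12);st("down")
r.grab(squeeze=12);r.wait(.2);st("grip")
s=r.snapshot("side");cv2.imwrite("pics/s1.png",cv2.resize(s["frame"][120:300,180:420,::-1],None,fx=3,fy=3))
E
```

```text
above t2.44 phi138.31 rad0.0699 z0.3801 Fr0.9 Ft0.1 Fz-0.3 op0.0878
down t3.25 phi138.66 rad0.0693 z0.3018 Fr-0.2 Ft-0.2 Fz0.5 op0.0877
grip t4.47 phi138.80 rad0.0694 z0.3009 Fr-0.2 Ft0.6 Fz1.2 op0.0215
```

View pics/s1.png

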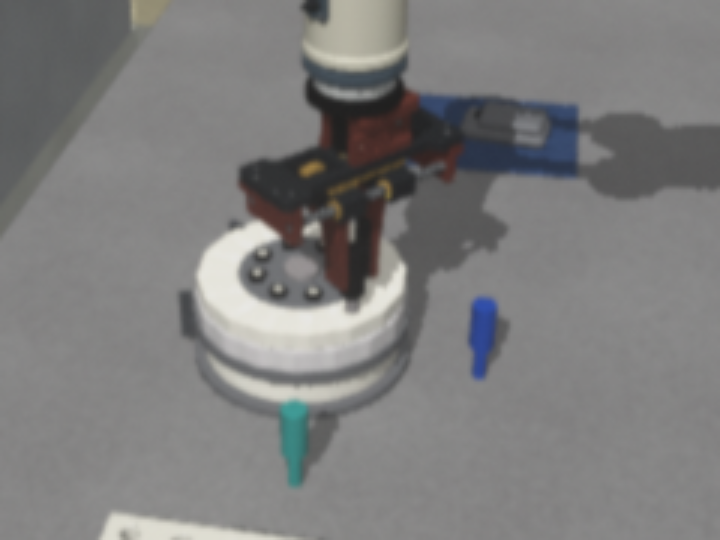

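The picture shows the fingers holding the black knob at crop (350,280), with the turquoise and blue pins untouched. The opening of 21.5 mm matches the 22 mm knob. Next I lift the pin clear of the ring and turn the wheel.

```bash
python3 - <<'E'
from m import *
s,ph,*_=st()
p=s["tcp_pos"];r.servo_line([p[0],p[1],.306],speed=.03);st("lift")
rad=R;ph=138.85
while ph<162:
    ph+=5.8
    r.servo_line(pt(ph,.306,rad),[180,0,ph],speed=.05)
    _,_,fr,ft,fz=st("cmd%.1f"%ph)
    if np.hypot(fr,ft)>15: print("stop");break
E
```

```text
t4.53 phi138.80 rad0.0694 z0.3010 Fr-0.0 Ft-0.8 Fz0.1 op0.0218
lift t4.84 phi138.75 rad0.0693 z0.3064 Fr0.3 Ft-0.0 Fz0.2 op0.0216
cmd144.7 t5.13 phi144.71 rad0.0697 z0.3060 Fr-0.2 Ft-0.4 Fz-0.5 op0.0214
cmd150.5 t5.42 phi150.43 rad0.0697 z0.3059 Fr-0.7 Ft-0.2 Fz-0.6 op0.0215
cmd156.3 t5.72 phi156.19 rad0.0697 z0.3059 Fr0.5 Ft0.5 Fz-1.4 op0.0218
cmd162.1 t6.01 phi161.96 rad0.0697 z0.3060 Fr0.5 Ft-0.4 Fz-0.3 op0.0219
```

```bash
python3 - <<'E'
from m import *
import cv2
a=r.snapshot("top")["frame"][150:260,215:345,::-1];b=r.snapshot("side")["frame"][170:270,220:340,::-1]
cv2.imwrite("pics/c2.png",np.hstack([cv2.resize(a,(390,330)),cv2.resize(b,(396,330))]))
E
```

```text
(no output)
```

View pics/c2.png

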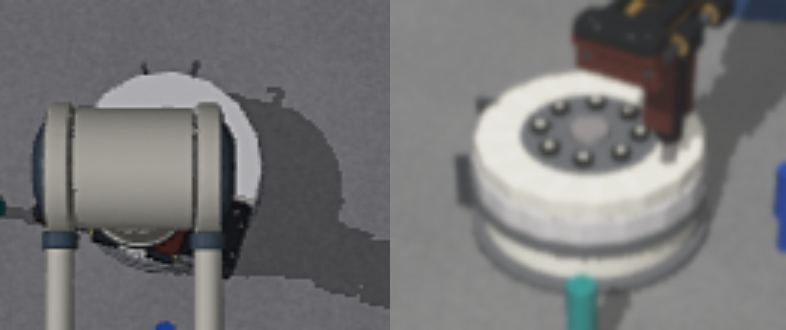

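The wheel follows: the pointer is now at crop (195,68) and the mark at (145,68) in the top view. I keep turning to just before the search range, then press the pin gently.

```bash
python3 - <<'E'
from m import *
for ph in np.linspace(162.1,181.5,5)[1:]:
    r.servo_line(pt(ph,.306),[180,0,ph],speed=.05); _,_,fr,ft,fz=st("cmd%.1f"%ph)
    if np.hypot(fr,ft)>15: raise SystemExit("stop")
def avgz(n=6):
    f=[]
    for _ in range(n): r.wait(.02); f.append(r.sense()["contact_force"][2])
    return np.mean(f)
b=avgz(10);print("base",b)
z=.306
while z>.299:
    z-=.0005 if z<.3025 else .001
    r.servo_line(pt(181.5,z),speed=.02);f=avgz();print("%.4f dF%.2f actual z%.4f"%(z,f-b,r.sense()["tcp_pos"][2]))
    if f-b>5: break
st()
E
```

```text
cmd166.9 t6.38 phi166.89 rad0.0697 z0.3060 Fr-0.2 Ft0.3 Fz-1.1 op0.0216
cmd171.8 t6.64 phi171.78 rad0.0697 z0.3060 Fr-1.7 Ft-0.8 Fz-0.6 op0.0217
cmd176.7 t6.91 phi176.63 rad0.0696 z0.3060 Fr-0.3 Ft-0.3 Fz-1.1 op0.0221
cmd181.5 t7.17 phi181.45 rad0.0696 z0.3060 Fr-1.2 Ft0.8 Fz0.0 op0.0217
base -0.6500416041197649
0.3050 dF0.28 actual z0.3049
0.3040 dF0.11 actual z0.3039
0.3030 dF-0.05 actual z0.3030
0.3020 dF0.07 actual z0.3020
0.3015 dF0.82 actual z0.3015
0.3010 dF1.07 actual z0.3010
0.3005 dF3.74 actual z0.3009
0.3000 dF6.20 actual z0.3009
 t10.14 phi181.50 rad0.0697 z0.3009 Fr-0.3 Ft-0.6 Fz5.0 op0.0220
```

Contact with the ring is at TCP z = 0.3009, with a stiffness of about 5 N/mm. I now sweep at about 5 N press.

```bash
python3 - <<'E'
from m import *
ph=181.5
while ph<200.5:
    ph+=.6
    r.servo_line(pt(ph,.3000),[180,0,ph],speed=.015);r.wait(.06)
    s,_,fr,ft,fz=st("cmd%.1f"%ph)
    if s["tcp_pos"][2]<.3005: print("DROP");break
    if np.hypot(fr,ft)>9 or fz>12: print("force");break
E
```

```text
cmd182.1 t10.45 phi181.86 rad0.0697 z0.3009 Fr-0.4 Ft-2.2 Fz5.6 op0.0218
cmd182.7 t10.76 phi182.24 rad0.0696 z0.3009 Fr-0.2 Ft-3.8 Fz5.4 op0.0216
cmd183.3 t11.07 phi182.70 rad0.0696 z0.3009 Fr0.5 Ft-4.2 Fz4.9 op0.0217
cmd183.9 t11.38 phi183.23 rad0.0696 z0.3009 Fr-1.1 Ft-4.7 Fz6.1 op0.0217
cmd184.5 t11.68 phi183.80 rad0.0696 z0.3009 Fr-0.3 Ft-4.8 Fz5.4 op0.0218
cmd185.1 t11.99 phi184.37 rad0.0696 z0.3009 Fr-0.4 Ft-4.7 Fz5.8 op0.0220
cmd185.7 t12.30 phi184.96 rad0.0696 z0.3009 Fr-0.7 Ft-5.8 Fz6.4 op0.0214
cmd186.3 t12.61 phi185.53 rad0.0696 z0.3009 Fr-0.9 Ft-5.8 Fz5.3 op0.0218
cmd186.9 t12.92 phi186.14 rad0.0696 z0.3009 Fr-0.0 Ft-5.3 Fz5.5 op0.0220
cmd187.5 t13.22 phi186.73 rad0.0696 z0.3009 Fr-0.6 Ft-6.1 Fz6.4 op0.0214
cmd188.1 t13.53 phi187.34 rad0.0696 z0.3009 Fr-1.1 Ft-5.4 Fz5.9 op0.0213
cmd188.7 t13.84 phi187.98 rad0.0696 z0.3008 Fr-0.8 Ft-4.7 Fz5.8 op0.0216
cmd189.3 t14.15 phi188.59 rad0.0696 z0.3009 Fr-0.8 Ft-3.8 Fz5.6 op0.0221
cmd189.9 t14.46 phi189.20 rad0.0696 z0.3008 Fr-1.1 Ft-4.5 Fz6.8 op0.0211
cmd190.5 t14.77 phi189.82 rad0.0696 z0.3008 Fr-1.6 Ft-5.0 Fz6.5 op0.0217
cmd191.1 t15.07 phi190.46 rad0.0696 z0.3008 Fr-0.6 Ft-3.6 Fz5.1 op0.0217
cmd191.7 t15.38 phi191.06 rad0.0695 z0.3008 Fr-1.5 Ft-4.3 Fz5.9 op0.0218
cmd192.3 t15.69 phi191.69 rad0.0695 z0.3008 Fr-0.8 Ft-3.5 Fz5.7 op0.0219
cmd192.9 t16.00 phi192.31 rad0.0695 z0.3007 Fr-1.4 Ft-4.9 Fz5.3 op0.0214
cmd193.5 t16.31 phi193.02 rad0.0695 z0.3006 Fr-1.4 Ft-3.8 Fz4.8 op0.0221
cmd194.1 t16.62 phi194.12 rad0.0696 z0.2996 Fr-3.0 Ft-1.5 Fz2.0 op0.0215
DROP
```

The pin dropped at φ ≈ 194.1°, about 3° (6 mm) past my measured mark angle, which fits the right hole given the measurement error. I push it home in monitored steps.

```bash
python3 - <<'E'
from m import *
ph=194.5;z=.2996;r.servo_line(pt(ph,.2990),[180,0,ph],speed=.015);r.wait(.05);st()
z=.2990
while z>.2850:
    z-=.001
    r.servo_line(pt(ph,z),speed=.02);r.wait(.05)
    s,_,fr,ft,fz=st("z%.4f"%z)
    if np.hypot(fr,ft)>9 or fz>9: print("force");break
E
```

```text
t16.92 phi194.59 rad0.0697 z0.2986 Fr-3.4 Ft-1.3 Fz-0.7 op0.0222
z0.2980 t17.22 phi194.54 rad0.0697 z0.2978 Fr-2.9 Ft-0.1 Fz-0.5 op0.0214
z0.2970 t17.52 phi194.51 rad0.0697 z0.2969 Fr-3.3 Ft-0.3 Fz0.6 op0.0216
z0.2960 t17.82 phi194.50 rad0.0697 z0.2959 Fr-3.2 Ft-0.6 Fz0.4 op0.0215
z0.2950 t18.12 phi194.51 rad0.0697 z0.2949 Fr-1.8 Ft-0.3 Fz0.7 op0.0215
z0.2940 t18.42 phi194.51 rad0.0697 z0.2939 Fr-2.1 Ft-1.2 Fz0.6 op0.0218
z0.2930 t18.72 phi194.50 rad0.0697 z0.2929 Fr-3.2 Ft-0.8 Fz0.6 op0.0214
z0.2920 t19.02 phi194.51 rad0.0697 z0.2919 Fr-2.3 Ft0.4 Fz-0.6 op0.0219
z0.2910 t19.32 phi194.49 rad0.0697 z0.2909 Fr-2.9 Ft-0.2 Fz-0.2 op0.0218
z0.2900 t19.62 phi194.50 rad0.0697 z0.2899 Fr-2.9 Ft-2.1 Fz0.7 op0.0216
z0.2890 t19.92 phi194.48 rad0.0697 z0.2890 Fr-2.9 Ft-1.1 Fz-0.0 op0.0217
z0.2880 t20.22 phi194.50 rad0.0697 z0.2879 Fr-2.6 Ft-0.6 Fz0.1 op0.0218
z0.2870 t20.52 phi194.51 rad0.0697 z0.2869 Fr-3.6 Ft-1.2 Fz0.7 op0.0219
z0.2860 t20.82 phi194.50 rad0.0697 z0.2859 Fr-2.6 Ft-1.3 Fz1.3 op0.0217
z0.2850 t21.12 phi194.48 rad0.0697 z0.2850 Fr-2.9 Ft-1.6 Fz0.4 op0.0220
```

```bash
python3 - <<'E'
from m import *
import cv2
ph=194.5;z=.2850
while z>.2830:
    z-=.0005
    r.servo_line(pt(ph,z),speed=.02);r.wait(.08)
    s,_,fr,ft,fz=st("z%.4f"%z)
    if fz>5: break
r.let_go();r.wait(.3);st("open")
a=r.snapshot("top")["frame"][150:260,215:345,::-1];
p=r.sense()["tcp_pos"];r.servo_line([p[0],p[1],.40],speed=.15);st("up")
r.reach([.45,.25,.42],[180,0,150]);st("away")
for n in("top","side"):
    s=r.snapshot(n);np.savez(n+"3.npz",**s)
    if n=="top": a=s["frame"][150:260,215:345,::-1]
    else: b=s["frame"][170:270,220:340,::-1]
cv2.imwrite("pics/c3.png",np.hstack([cv2.resize(a,(390,330)),cv2.resize(b,(396,330))]))
E
```

```text
z0.2845 t21.45 phi194.50 rad0.0697 z0.2849 Fr-2.1 Ft-0.9 Fz3.7 op0.0218
z0.2840 t21.78 phi194.54 rad0.0697 z0.2849 Fr-1.8 Ft-2.1 Fz7.1 op0.0220
open t23.19 phi194.49 rad0.0697 z0.2840 Fr-1.0 Ft0.5 Fz0.3 op0.0880
up t24.17 phi194.50 rad0.0697 z0.3988 Fr0.9 Ft-0.3 Fz-0.1 op0.0878
away t25.37 phi121.40 rad0.2954 z0.4193 Fr-0.5 Ft-0.4 Fz-0.5 op0.0878
```

View pics/c3.png

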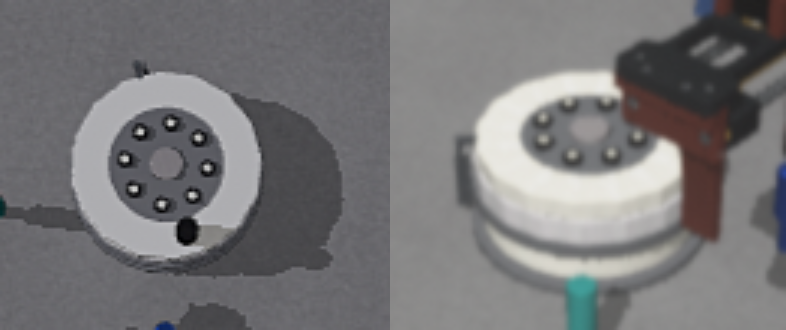

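The top view shows the knob on the wheel at crop (187,231), and the pointer beside and slightly anticlockwise of the mark at (138,68). The arm hides the knob in the side view, so I move it aside and measure.

```bash
python3 - <<'E'
from m import *
from h import *
r.reach([.243,.549,.405],[180,0,156.1]);st()
T,S=r.snapshot("top"),r.snapshot("side")
def cen(s,x0,x1,y0,y1):
    m=np.zeros(s["frame"].shape[:2],bool);m[y0:y1,x0:x1]=(s["frame"].max(2)<60)[y0:y1,x0:x1];return max(blobs(m),key=lambda b:b[0][4])
kt=cen(T,268,288,215,240);ks=cen(S,275,320,195,232);print(kt,ks)
X,e=tri(T,kt[1],S,ks[1]);d=X[:2]-C;print("knob",X,e,np.hypot(*d),np.degrees(np.arctan2(d[1],d[0]))%360)
a=T["frame"][160:190,245:285,::-1];b=S["frame"][180:260,230:330,::-1]
cv2.imwrite("pics/c4.png",np.hstack([cv2.resize(a,(400,300)),cv2.resize(b,(375,300))]))
cv2.imwrite("pics/side4.png",S["frame"][:,:,::-1])
T0,S0=load("top0.npz"),load("side0.npz")
for n,s,s0 in(("top",T,T0),("side",S,S0)):
    dd=np.abs(s["frame"].astype(int)-s0["frame"]).max(2)>40;print(n,[b for b in blobs(dd,12)])
E
```

```text
t26.83 phi123.18 rad0.6582 z0.4052 Fr0.4 Ft0.1 Fz-0.3 op0.0881
([274, 222, 7, 10, 55], [276.91, 226.55]) ([304, 195, 7, 15, 93], [307.19, 201.97])
knob [ 0.53637762 -0.020741    0.11011588] [array([0.02, 0.23]), array([-0.28, -0.05])] 0.07023253681866423 195.05362485780094
top [([289, 177, 5, 5, 13], [291.08, 179.15]), ([269, 188, 8, 6, 26], [272.92, 190.85]), ([259, 190, 8, 7, 32], [262.34, 192.84]), ([279, 193, 7, 8, 31], [281.81, 196.9]), ([254, 198, 6, 8, 31], [256.65, 201.68]), ([281, 203, 6, 8, 30], [283.5, 206.87]), ([256, 208, 7, 8, 31], [258.84, 211.94]), ([274, 212, 8, 8, 35], [277.6, 215.4]), ([264, 215, 8, 6, 28], [267.18, 217.57]), ([250, 217, 43, 16, 262], [269.95, 225.13])]
side [([452, 93, 49, 69, 259], [470.48, 119.0]), ([477, 104, 27, 49, 96], [488.85, 125.32]), ([485, 111, 8, 11, 21], [488.05, 116.29]), ([479, 124, 6, 13, 19], [481.37, 130.42]), ([450, 137, 5, 15, 21], [451.71, 143.33]), ([476, 191, 36, 13, 94], [495.52, 197.17]), ([292, 193, 21, 32, 369], [302.26, 207.47]), ([513, 202, 6, 4, 13], [515.62, 204.0]), ([520, 205, 6, 4, 16], [522.69, 206.44]), ([240, 211, 6, 5, 16], [242.0, 212.75]), ([535, 210, 13, 6, 37], [541.14, 212.68]), ([504, 213, 5, 4, 12], [505.42, 214.42]), ([282, 215, 8, 5, 17], [285.47, 217.06]), ([549, 215, 9, 3, 16], [552.06, 216.0]), ([540, 219, 5, 6, 17], [542.12, 221.06]), ([554, 222, 6, 9, 18], [556.56, 225.39]), ([518, 249, 25, 22, 81], [527.17, 255.94]), ([520, 270, 24, 6, 70], [532.16, 272.67]), ([474, 288, 57, 37, 182], [509.66, 299.76]), ([470, 302, 44, 11, 86], [493.02, 308.95]), ([480, 302, 31, 6, 55], [494.4, 305.11]), ([445, 338, 10, 14, 31], [448.81, 344.71]), ([418, 359, 5, 13, 18], [419.72, 365.0]), ([471, 378, 17, 33, 54], [479.37, 395.0]), ([431, 393, 6, 17, 23], [433.3, 401.74]), ([448, 402, 8, 18, 26], [451.5, 410.62])]
```

View pics/c4.png

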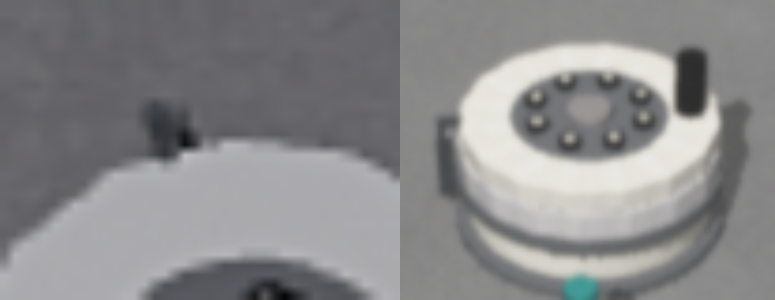

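The knob centre fell from 0.1257 to 0.1101, a drop of 15.6 mm against the nominal 16 mm, so the pin is home and upright. The pointer at crop (160,125) is right beside the mark at (185,135). Only the wheel, the pin and the arm differ from the first pictures.

```bash
python3 -c "
from station import r
r.hand_in()"
```

```text
the job is handed in; nothing more can be done
```

I handed in the job at about 27 s of robot time with the lock pin pushed home in the right hole and let go. The hand-in reported no verdict.

**What I did:** I gripped the black knob at 12 N and lifted the pin 5 mm clear of the ring. I then turned the wheel about 43° anticlockwise to the edge of the search range and swept it at about 5 N press. The pin dropped at 194°, and I pushed it home until it stopped.

**Forces:** The highest vertical force I sampled was about 7 N, when the pin reached the bottom. The highest sideways force was about 6 N.

**Last checks:**
- **Pin depth:** the arm went down 16.0 mm from ring contact. The two camera views gave a 15.6 mm drop in the knob, which agrees with the stated 16 mm.
- **Pin position:** the knob measured 70 mm from the axis at 195°, and it stands upright in the side view.
- **Bystanders:** the before-and-after pictures show changes only at the wheel, pin and arm, so the jar, mouse and rack did not move.

**One disagreement:** I measured the pointer about 6 to 7 mm from the mark, while the task says 8 to 15 mm. I put this down to roughly 1° of error in measuring the mark. A wrong hole would have put the pointer at least 29 mm away.

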